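# Set the countertop timer and start the bath

### The arm

A 6-joint arm with a two-finger parallel gripper is mounted at the origin on the work surface. World frame = base frame: x ahead of the robot, y to its left, z up, the work surface at z = 0. Lengths are in m, angles in rad, forces in N, time in s.
With the tool pointing down it reaches from about 0.425 to 0.95 m from the base axis. Payload 3.5 kg.
Tool frame: the origin (TCP) lies on the centre line of the jaws, within the pads' length; the fingertips stand 8 mm ahead of it and the grasp point (between the pads) lies 11 mm behind it; z points along the fingers, y is the line along which they close (so a half turn about z gives the same grasp; the last joint's range is limited). The gripper opens to 85 mm and grips with 20 to 120 N. Pads are 22 mm wide; open, the fingers measure 114 mm over their backs; the gripper's body (76 mm by 85 mm) begins 54 mm behind the grasp point. The pads swing forward as they close: fully open they stand 13 mm farther back than shut.
Start: joints at [1.054, 0.286, 1.577, -0, 1.279, -0.15], TCP at [0.242, 0.63, 0.215] pointing down, gripper open.
Joint ranges: [-2.77, 2.77], [-0.9, 2.22], [0.21, 2.48], [-1.53, 4.67], [0.24, 2.81], [-2.84, 2.84]. Speed limits (rad/s): [2.79, 2.79, 3.14, 3.14, 3.14, 3.14].

### API

Orientations are given as a unit quaternion [x, y, z, w].
In Python, from plant import ctrl gives the robot as it stands. The module is installed in compiled form; this text tells all that it offers.
- The arm moves only by the tool send_rows, never from a script. Its argument "steps" is a list of rows, each a list of 5 numbers: the shift along the tool's x, y, z in m, then the turn about the tool's z in degrees, then the opening, from -1 (shut) to 1 (fully open). A call has 1 to 12 rows; each row is the pose to reach, as a shift and turn from the pose commanded when the call began, along the tool's axes at that moment; what a row does not reach only later rows make up. A row lasts 1/10 s, in which the tool goes at most 50 mm and 8.59 degrees, less where a joint would pass 70% of its speed; a pose out of reach is approached as far as the arm can. A call with a gripper value outside its range is refused whole. The fingers move at their own pace and stop on an object; "squeeze" is the grip in N (left out, the last holds). Time passes only in rows, so rows that repeat a pose let the fingers close. It gives the time, the measured TCP pose, the force, the opening and the grip force at its end, in the units of the state.
- ctrl.get_state(): the state, without advancing time (a new reading comes with each control period).
- ctrl.read_camera(name): name is "scene" or "top" or "wrist"; returns the picture (420x560x3 uint8, red, green, blue); there is no depth.
- ctrl.calibration(name): a dict with "intrinsics" (3x3 intrinsics, pixels), "k1" (the pictures are not rectified: a ray, as slopes to the right and down, at radius r is drawn at 1 + k1 r^2 times it, then the intrinsics apply), "extrinsics" (4x4, takes a point from world to camera coordinates); the wrist camera has in their place "tool_from_camera" (4x4, takes a point from camera to tool coordinates, whose origin is the TCP and whose axes are the flange's). Camera axes: x right, y up, looking along -z (the intrinsics and any distortion apply to the point x, -y, -z); pixel columns grow to the right and rows downward; lengths in m; the calibration is good to about 2 mm. A picture is of the moment at which its call begins: read the wrist's pose just before it. calibration takes no time and is no camera call.
- ctrl.sign_off(): hands the job in; it is judged then, once.
The state is a dict: "time": time; "qpos": joint angles; "dq": joint speeds; "joint_efforts": joint torques, N m; "eef_pos": TCP position; "tcp_rot": TCP orientation; "contact_force": force on the tool from outside, world axes, zero at the start; "wrist_torque": the same for the moment, N m; "opening": opening from 0.0 (shut) to 1.0 (fully open); "finger_force": force on a finger pad.
Only numpy, scipy, OpenCV 4.12 (cv2) and the standard library are available. Lean on these libraries where they do the work, as an engineer would, in place of code of your own. Each camera call takes 0.05 s, during which the arm holds its last target. There are 200 camera calls.

### The job

Hold the white free-standing timer down on its blue tile and turn its dial clockwise until the white pointer meets the red mark. Press firmly enough that the timer itself neither turns nor slides, but gently enough not to crack the thin tile. Then start the ultrasonic bath by pressing the green button fully down and letting go; do not press the red stop button, and leave the other things on the counter where they are.

Things in the scene. Friction and masses are not known exactly. Their poses are not given: they have to be found in the camera images.
- timer_base (a point): Loose round white timer, 100 mm across, top face 46 mm high, about 0.3 kg (varies), on four small rubber feet 41 mm from its axis. This point: centre of its underside, on the dial's axis. The frame turns with the timer; -x is the dial's zero. The dial is stiff (about 0.25 N m): unless some 14 to 20 N press down on the knob while it is turned, the whole timer spins.
- timer_mark (a point): The red mark (11 x 6 mm) on the timer's top face, 45 mm out from the axis. Black ticks stand round the rest of the face.
- dial_grip (a point): Knob of the dial: grey disc 70 mm across with an upright blue bar on it, 56 x 14 mm, 24 tall. The point is on the axis, 68 mm above the timer's underside, where the bar's middle is (12 mm above the disc's face) IF the knob sits half-way down its shaft; the real knob is unmeasured, up to 2.5 mm higher or lower. x along the bar, y across; white stripe on the -x half = pointer.
- dial (a joint): Dial angle relative to the timer, rad, growing clockwise seen from above; 0 is the first tick, the pointer stands at the red mark at 1.60. Range 0 to 4.5; it stays where it is left.
- tile: Thin glazed blue tile, 180 x 180 x 8 mm, fixed to the counter; origin at the centre of its underside. The timer stands near its middle. It cracks if the timer is pressed on it with more than 28 N (weight included).
- start_top (a point): Centre of the top of the green start button (32 mm across, 6 mm travel, 5 N at the bottom), facing up, on a grey pod 85 x 85 x 30 mm fixed to the counter.
- start (a joint): Travel of the green button, m: 0 up, 0.006 fully down; springs back.
- stop_top (a point): Centre of the top of the red stop button, on an equal pod; not to be pressed.
- stop (a joint): Travel of the red button, m: 0 up, 0.006 fully down.
- beaker: Glass beaker, 72 mm across, 95 mm tall; origin at the centre of its underside. Leave alone.
- dish_a: Clear shut petri dish, 90 mm across, 17 mm high, on a paper towel 2 mm thick; origin under its centre. Leave alone.
- dish_b: A second such petri dish. Leave alone.
- sponge: Sponge, blue with a green top, 70 x 110 x 28 mm, origin under its centre. Leave alone.
- brush: Small brush, lying, about 200 mm long. Leave alone.
- soap: Amber soap bottle, 68 mm across, 190 mm tall; origin under its centre. Leave alone.
Mind the look-alikes: they are no part of the job. What is shaped like the part that bears timer_base but orange is not meant.

How it is judged:
On the way, in this order (a step that is already met when the one before it is completed fails the run):
1. the dial's pointer is at the red mark (1.60 rad within 0.10) (value of joint dial between 1.5 and 1.7 rad), for 0.3 s.
2. the green button is pressed down (over 4.5 of its 6 mm) (all of step 1 and value of joint start above 0.0045 m), for 0.05 s.
At the end, for the whole second after the job is handed in: The dial reads 1.60 rad within 0.10, the timer stands upright within 0.05 rad, less than 12 mm (its red mark less than 15 mm) from where it stood, and the green button has been pressed and is up again (all of step 1 and angle between timer_base's own z axis and vertical below 0.05 rad and distance of timer_base from where it was at the start of the episode below 0.012 m and distance of timer_mark from where it was at the start of the episode below 0.015 m and value of joint start below 0.0015 m); the robot touches nothing.
It fails at once if the timer spun or slid: its red mark moved over 15 mm (distance of timer_mark from where it was at the start of the episode above 0.015 m).
It fails at once if the tile cracked: over 28 N between timer and tile (contact force between timer and tile above 28 N).
It fails at once if the red stop button was pressed (over 3 mm) (value of joint stop above 0.003 m).
It fails at once if a bystander was moved over 30 mm (distance of any of beaker, dish_a, dish_b, sponge, brush, soap from where it was at the start of the episode above 0.03 m).
It also fails if it takes over 64 s, if anything falls off the work surface, if the arm or the gripper's body presses on something with over 40 N, if the wrist force passes 120 N, or if a joint passes its speed limit or range.

## Working session

There is one attempt and no reset: what is moved stays moved. The work goes in short steps, Python scripts to look and compute and a tool call to move; the robot and the scene stay as the last step left them, time stands still between calls to the robot, and variables do not carry over. Pictures are saved under pics/ and viewed, at most 10 in all, crops included, and the job is handed in when it is done.

Besides the shell and the picture viewer there is one more tool, called after "Emit:" in YAML: its name, and indented under it one key for each argument. send_rows: Moves the arm, as the interface text tells. Its arguments: {"type":"object","properties":{"steps":{"type":"array","items":{"type":"array","items":{"type":"number"}}},"squeeze":{"type":"number"}},"required":["steps"]}

```bash
mkdir -p pics
cat > h.py <<'E'
import numpy as np, cv2
from scipy.spatial.transform import Rotation as R
from plant import ctrl
def snap(n,f):
    s=ctrl.get_state(); im=np.asarray(ctrl.read_camera(n)); cv2.imwrite('pics/'+f,im[:,:,::-1]); return im,s
def ray(n,px,s=None):
    c=ctrl.calibration(n);K=np.array(c['intrinsics']);k=c['k1']
    d=np.linalg.inv(K)@[px[0],px[1],1.];u=d[:2].copy();v=u.copy()
    for _ in range(30): v=u/(1+k*(v@v))
    dc=np.array([v[0],-v[1],-1.])
    if n=='wrist':
        T=np.array(c['tool_from_camera']);W=np.eye(4);W[:3,:3]=R.from_quat(s['tcp_rot']).as_matrix();W[:3,3]=s['eef_pos'];T=W@T
    else: T=np.linalg.inv(np.array(c['extrinsics']))
    return T[:3,3],T[:3,:3]@dc
def at(n,px,z,s=None):
    o,d=ray(n,px,s); return o+d*(z-o[2])/d[2]
E
python3 - <<'E'
from h import *
a,s=snap('top','top.png');b,_=snap('scene','scene.png')
cv2.imwrite('pics/both.png',cv2.resize(np.hstack([a,b])[:,:,::-1],(800,300)))
for k,v in s.items(): print(k,v)
for n in('top','scene','wrist'):print(n,ctrl.calibration(n))
E
```

```text
time 0.0
qpos [ 1.05397802e+00  2.87219006e-01  1.57818724e+00  1.13377867e-06
  1.27861504e+00 -1.50023174e-01]
dq [-0.00073401 -0.00074829  0.00065371 -0.00021979 -0.0016829  -0.00043984]
joint_efforts [-9.32484340e-06 -4.05968285e+01 -2.92627680e+01 -1.44258938e-04
  5.75214304e-03  9.15890467e-06]
eef_pos [0.24170683 0.6294855  0.21360613]
tcp_rot [ 1.82371233e-01  9.83228996e-01 -1.14726696e-03 -3.97931851e-04]
contact_force [ 0.14458735  0.14256689 -0.21835876]
wrist_torque [-0.01531749 -0.02575781 -0.08012107]
finger_force 0.0
opening 1.0004578242283675
top {'intrinsics': array([[386.07322744,   0.        , 278.45606563],
       [  0.        , 386.07322744, 207.46768506],
       [  0.        ,   0.        ,   1.        ]]), 'k1': -0.07940388730251086, 'extrinsics': array([[ 0.01723295, -0.9989782 ,  0.04178028, -0.04527529],
       [ 0.99664038,  0.02050888,  0.07929272, -0.520543  ],
       [-0.08006857,  0.04027346,  0.99597544, -0.94501079],
       [ 0.        ,  0.        ,  0.        ,  1.        ]])}
scene {'intrinsics': array([[410.13767602,   0.        , 276.10808175],
[... 258 characters left out ...]
26493581],
       [ 0.4909926 , -0.38089971,  0.78348049, -1.38381683],
       [ 0.        ,  0.        ,  0.        ,  1.        ]])}
wrist {'intrinsics': array([[331.2687245 ,   0.        , 274.79642314],
       [  0.        , 331.2687245 , 204.95433573],
       [  0.        ,   0.        ,   1.        ]]), 'k1': -0.07127687458200584, 'tool_from_camera': array([[ 3.69210307e-04,  9.44875426e-01,  3.27429830e-01,
         8.58727402e-02],
       [ 9.99999927e-01, -3.18038828e-04, -2.09825742e-04,
         2.95653099e-04],
       [-9.41237879e-05,  3.27429884e-01, -9.44875474e-01,
        -1.58816112e-01],
       [ 0.00000000e+00,  0.00000000e+00,  0.00000000e+00,
         1.00000000e+00]])}
```

View pics/top.png

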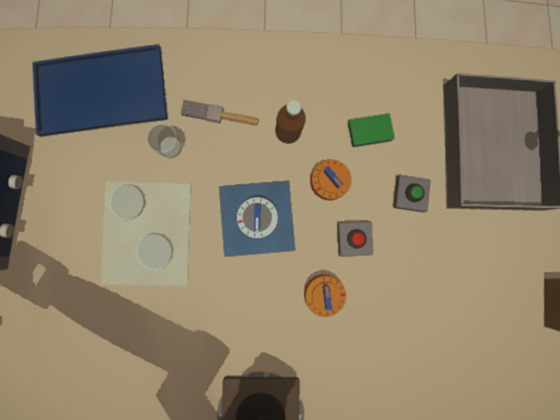

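View pics/scene.png

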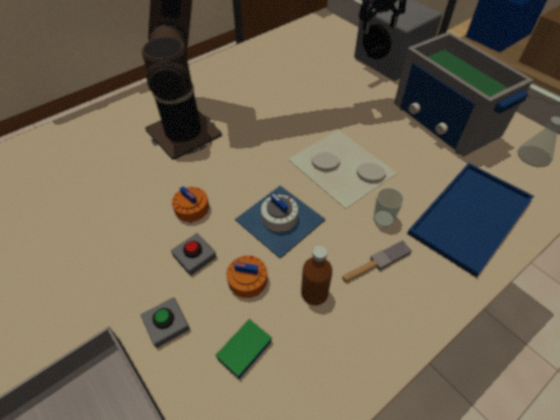

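The top view shows three timers: white at (257,217) on the blue tile, and orange at (331,180) and (326,295). The white one on the tile fits. The green button is at (415,193) and the red one at (358,239). I'll enlarge both targets to confirm.

Run:
```python
from h import *
a=cv2.imread('pics/top.png')
c1=cv2.resize(a[177:257,217:297],(560,560),interpolation=cv2.INTER_CUBIC)
c2=cv2.resize(a[172:212,395:435],(240,240),interpolation=cv2.INTER_CUBIC)
o=np.zeros((560,800,3),np.uint8);o[:,:560]=c1;o[:240,560:]=c2;cv2.imwrite('pics/crop.png',o)
print('timer',at('top',(257,217),.054+.02),'green',at('top',(416,193),.04),'red',at('top',(358,239),.04))
```

```text
timer [0.49350765 0.01693441 0.074     ] green [ 0.56366664 -0.38193703  0.04      ] red [ 0.44572542 -0.23271291  0.04      ]
```

View pics/crop.png

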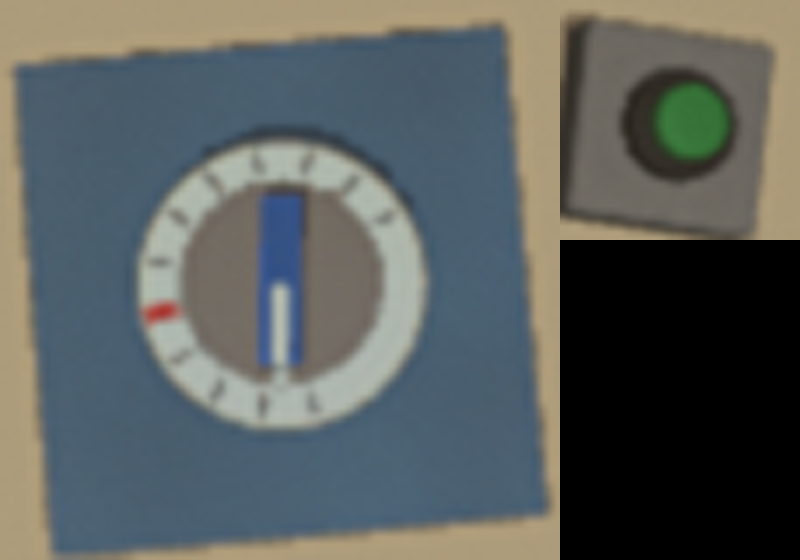

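The crop confirms the white timer: its pointer faces the robot, and the red mark lies about 75° clockwise of it. The green button is at (416,193). Next I'll work out the approach.

```bash
cat >> h.py <<'E'
def plan(p,s=None):
    s=s or ctrl.get_state(); M=R.from_quat(s['tcp_rot']).as_matrix(); print('shift',np.round(M.T@(np.array(p)-s['eef_pos']),4),'pos',np.round(s['eef_pos'],4),'toolx deg',np.degrees(np.arctan2(M[1,0],M[0,0])).round(2),'q6',s['qpos'][5].round(3), 'F',np.round(s['contact_force'],2))
E
python3 -c "
from h import *
plan([.4935-.0,.017,.22])"
```

```text
shift [-0.4547 -0.4815 -0.0054] pos [0.2417 0.6295 0.2137] toolx deg 158.98 q6 -0.15 F [-0.01  0.13 -0.81]
```

Emit:
send_rows:
  steps:
    - [-0.455,-0.4815,0,-21,1]
    - [-0.455,-0.4815,0,-21,1]
    - [-0.455,-0.4815,0,-21,1]
    - [-0.455,-0.4815,0,-21,1]
    - [-0.455,-0.4815,0,-21,1]
    - [-0.455,-0.4815,0,-21,1]
    - [-0.455,-0.4815,0,-21,1]
    - [-0.455,-0.4815,0,-21,1]
    - [-0.455,-0.4815,0,-21,1]
    - [-0.455,-0.4815,0,-21,1]
    - [-0.455,-0.4815,0,-21,1]
    - [-0.455,-0.4815,0,-21,1]

```text
time: 1.3
eef_pos: [0.4704, 0.0732, 0.2148]
tcp_rot: [0.0, 1.0, 0.0, -0.0]
contact_force: [0.1, -0.7, 0.4]
opening: 1.002
finger_force: 0.0
```

```bash
python3 -c "
from h import *
plan([.4935-.0,.017,.21])"
```

```text
shift [-0.0232 -0.0562  0.0048] pos [0.4704 0.0732 0.2148] toolx deg 179.97 q6 -1.63 F [ 0.12 -0.69  0.38]
```

Emit:
send_rows:
  steps:
    - [-0.023,-0.056,0.005,0,1]
    - [-0.023,-0.056,0.005,0,1]
    - [-0.023,-0.056,0.005,0,1]
    - [-0.023,-0.056,0.005,0,1]

```text
time: 1.7
eef_pos: [0.4927, 0.02, 0.2096]
tcp_rot: [0.0, 1.0, 0.0, -0.001]
contact_force: [0.1, -0.7, 0.8]
opening: 1.002
finger_force: 0.0
```

```bash
python3 -c "
from h import *
im,s=snap('wrist','w1.png')
cv2.imwrite('pics/w1b.png',im[:,:,::-1])
plan([.4935-.0,.017,.21],s)"
```

```text
shift [-0.0008 -0.003  -0.0004] pos [0.4927 0.02   0.2096] toolx deg 179.99 q6 -1.737 F [ 0.06 -0.7   0.76]
```

View pics/w1.png

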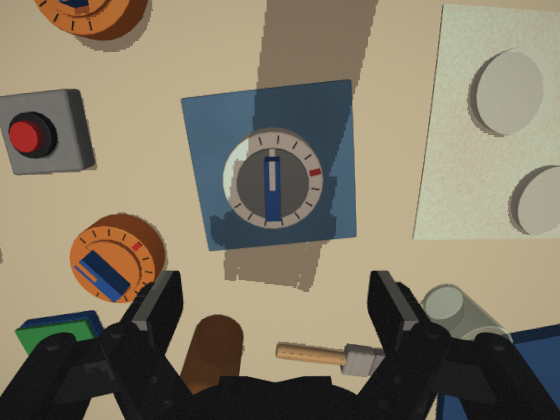

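```bash
cat > meas.py <<'E'
from h import *
def meas(f,s,c,rad,ztop=.088):
    im=cv2.imread('pics/'+f);h=cv2.cvtColor(im,cv2.COLOR_BGR2HSV).astype(int);Y,X=np.mgrid[:420,:560]
    near=np.hypot(X-c[0],Y-c[1])<rad
    H,S,V=h[...,0],h[...,1],h[...,2]
    W=(near&~((H>95)&(H<125)&(S>90))).astype(np.uint8)
    W=cv2.morphologyEx(W,cv2.MORPH_OPEN,np.ones((3,3)))
    cnt=max(cv2.findContours(W,0,2)[0],key=cv2.contourArea)
    P=np.array([at('wrist',p[0],.054,s)[:2] for p in cv2.convexHull(cnt)])
    A=np.c_[2*P,np.ones(len(P))];q=np.linalg.lstsq(A,(P**2).sum(1),rcond=None)[0];C=q[:2]
    print('centre',C.round(4),'r',np.sqrt(q[2]+C@C).round(4))
    rd=near&((H<8)|(H>172))&(S>130)&(V>80)
    p=at('wrist',(X[rd].mean(),Y[rd].mean()),.054,s)[:2]-C
    am=np.degrees(np.arctan2(p[1],p[0]));print('red r',np.hypot(*p).round(4),'ang',am.round(2),rd.sum())
    b=near&(np.hypot(X-c[0],Y-c[1])<rad*.65)&(H>105)&(H<128)&(S>150)
    pt=np.array([at('wrist',xy,ztop,s)[:2] for xy in np.c_[X[b],Y[b]]])
    (m,sz,a)=cv2.minAreaRect((pt*1e4).astype(np.float32)); print('bar centre',np.array(m)/1e4,'size',np.array(sz)/1e4,'ang',a,b.sum())
E
python3 - <<'E'
from meas import *
s=ctrl.get_state();meas('w1.png',s,(273,179),57)
for n,p in [('stripe',(272,170)),('bar far end',(272,221)),('bar near end',(272,157))]:print(n,at('wrist',p,.088,s))
print('green',at('top',(416,193),.04))
E
```

```text
centre [0.4904 0.0196] r 0.0514
red r 0.0417 ang 101.71 56
bar centre [0.48776646 0.01892338] size [0.05400498 0.01231013] ang 0.3102974593639374 620
stripe [0.47215313 0.01893477 0.088     ]
bar far end [0.51964239 0.01886949 0.088     ]
bar near end [0.46078735 0.0189491  0.088     ]
green [ 0.56366664 -0.38193703  0.04      ]
```

Emit:
send_rows:
  steps:
    - [0.0035,-0.001,0.05,0,1]
    - [0.0035,-0.001,0.07,0,1]
    - [0.0035,-0.001,0.07,0,1]
    - [0.0035,-0.001,0.07,0,1]
    - [0.0035,-0.001,0.07,0,1]

```text
time: 2.25
eef_pos: [0.4911, 0.0188, 0.1422]
tcp_rot: [-0.001, 1.0, -0.0, 0.002]
contact_force: [-0.3, 0.9, -0.2]
opening: 0.996
finger_force: 0.0
```

Run:
```python
from meas import *
im,s=snap('wrist','w2.png');plan([.489,.019,.077],s)
# timer centre pixel predicted
c=ctrl.calibration('wrist');T=np.array(c['tool_from_camera']);M=R.from_quat(s['tcp_rot']).as_matrix()
p=np.linalg.inv(T)@np.r_[M.T@(np.array([.489,.019,.054])-s['eef_pos']),1];u=np.array([p[0],-p[1]])/-p[2];K=np.array(c['intrinsics'])
px=K[:2,:2]@(u*(1+c['k1']*u@u))+K[:2,2];print(px)
meas('w2.png',s,px,.062*331/-p[2])
```

```text
shift [0.0024 0.0003 0.0652] pos [0.4911 0.0188 0.1422] toolx deg -179.94 q6 -1.741 F [-0.26  0.94 -0.16]
[274.12605326 202.08707841]
centre [0.4902 0.0188] r 0.0516
red r 0.0418 ang 101.26 93
bar centre [0.48759565 0.01849478] size [0.05698362 0.0129283 ] ang 1.0577024221420288 1088
```

View pics/w2.png

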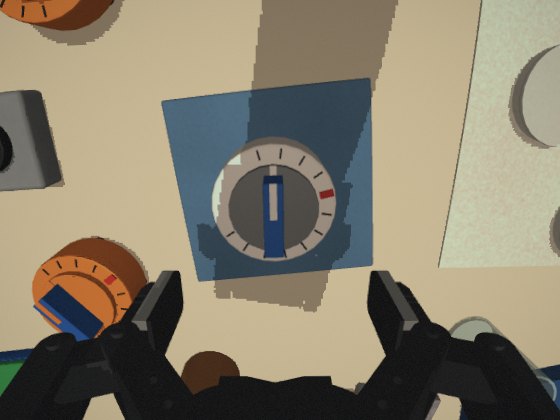

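The dial is clear in the second wrist view: bar centre at (274,215), red mark at (326,194). I'll descend and grip lightly above the disc.

Emit:
send_rows:
  steps:
    - [0.002,0,0.045,0,1]
    - [0.002,0,0.063,0,1]
    - [0.002,0,0.065,0,1]
    - [0.002,0,0.065,0,1]

```text
time: 2.7
eef_pos: [0.4887, 0.0181, 0.0761]
tcp_rot: [0.0, 1.0, -0.0, 0.001]
contact_force: [0.1, -0.6, 0.1]
opening: 0.998
finger_force: 0.0
```

Emit:
send_rows:
  steps:
    - [0,0,0,0,-0.3]
    - [0,0,0,0,-0.6]
    - [0,0,0,0,-0.8]
    - [0,0,0,0,-1]
    - [0,0,0,0,-1]
    - [0,0,0,0,-1]
  squeeze: 40

```text
time: 3.3
eef_pos: [0.4878, 0.0182, 0.0751]
tcp_rot: [0.0, 1.0, -0.0, 0.0]
contact_force: [-0.5, 0.3, 0.4]
opening: 0.001
finger_force: 0.0
```

Run:
```python
from meas import *
im,s=snap('wrist','w3.png');a,_=snap('scene','s3.png')
o=np.zeros((420,800,3),np.uint8);o[:,:420]=im[:,70:490,::-1]
o[:380,420:]=cv2.resize(a[150:270,220:340,::-1],(380,380),interpolation=cv2.INTER_CUBIC);cv2.imwrite('pics/v3.png',o);print(s['opening'],s['finger_force'])
```

```text
0.0006613063923555476 0.0
```

View pics/v3.png

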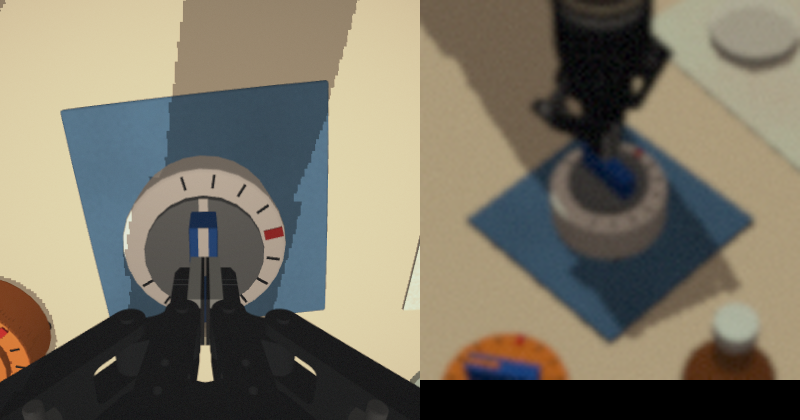

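```bash
python3 - <<'E'
from h import *
c=ctrl.calibration('wrist');T=np.linalg.inv(np.array(c['tool_from_camera']));K=np.array(c['intrinsics'])
for q in [(0,0,.008),(.011,0,.008),(-.011,0,.008),(.011,0,-.004),(.011,0,-.011),(0,0,-.011),(.011,0.007,-.011)]:
    p=T@np.r_[q,1];u=np.array([p[0],-p[1]])/-p[2];print(q,K[:2,:2]@(u*(1+c['k1']*u@u))+K[:2,2]-[70,0])
s=ctrl.get_state();print(s['eef_pos'])
M=R.from_quat(s['tcp_rot']).as_matrix()
for z in(.064,.088):
  for x in (.461,.489,.517):
    p=T@np.r_[M.T@(np.array([x,.0185,z])-s['eef_pos']),1];u=np.array([p[0],-p[1]])/-p[2];print(x,z,K[:2,:2]@(u*(1+c['k1']*u@u))+K[:2,2]-[70,0])
E
python3 - <<'E'
import cv2
a=cv2.imread('pics/w3.png')[190:340,180:380];cv2.imwrite('pics/v4.png',cv2.resize(a,(800,600),interpolation=cv2.INTER_CUBIC))
E
```

```text
(0, 0, 0.008) [203.45611863 251.86836964]
(0.011, 0, 0.008) [203.43569942 233.94084582]
(-0.011, 0, 0.008) [203.47625276 269.05782496]
(0.011, 0, -0.004) [203.35993016 243.471301  ]
(0.011, 0, -0.011) [203.31102525 249.6317061 ]
(0, 0, -0.011) [203.33702313 269.08247424]
(0.011, 0.007, -0.011) [217.4193109  249.62791459]
[0.48776936 0.0182184  0.07500975]
0.461 0.064 [203.93196569 205.05747988]
0.489 0.064 [203.96920819 251.37452248]
0.517 0.064 [204.00483961 293.07689623]
0.461 0.088 [203.83657593 221.64404977]
0.489 0.088 [203.88545755 273.23209408]
0.517 0.088 [203.93158371 318.8354617 ]
```

View pics/v4.png

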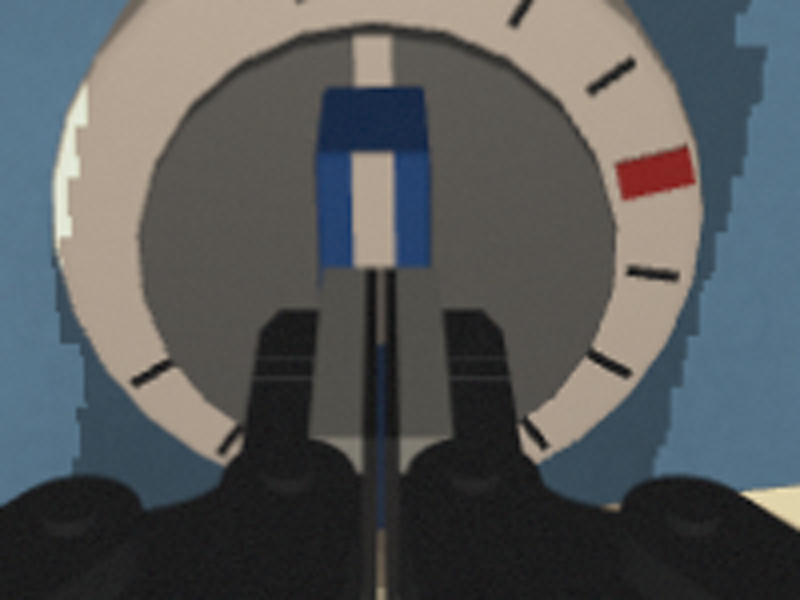

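Run:
```python
from h import *
from scipy.optimize import least_squares
def S(x,y,z,q): return dict(eef_pos=np.array([x,y,z]),tcp_rot=q)
s1=S(.4927,.02,.2096,[0,1,0,-.001]);s2=S(.4911,.0188,.1422,[-.001,1,0,.002]);s3=S(.4878,.0182,.0751,[0,1,0,0])
def tri(l):
    A=np.zeros((3,3));b=np.zeros(3);L=[]
    for n,p,s in l:
        o,d=ray(n,p,s);d=d/np.linalg.norm(d);P=np.eye(3)-np.outer(d,d);A+=P;b+=P@o;L.append((o,P))
    x=np.linalg.solve(A,b);print(x.round(4),[np.linalg.norm(P@(x-o)).round(4) for o,P in L])
W='wrist'
print('red');tri([(W,(315,172),s1),(W,(326,194),s2),(W,(344,233.5),s3)]);tri([(W,(315,172),s1),(W,(344,233.5),s3)])
print('bar near top');tri([(W,(272,158),s1),(W,(273.5,182),s2),(W,(273.5,227.5),s3)])
print('bar near bottom');tri([(W,(273.5,177),s2),(W,(273.5,212),s3)])
# pad tip (closed), s3, tool frame rays
o,d=ray(W,(273.5,257),S(0,0,0,[0,0,0,1]));d/=d[2]
for z in(-.03,-.02,-.01,0,.008,.015):print('tool',(o+d*(z-o[2])).round(4))
```

```text
red
[0.4812 0.0594 0.0569] [np.float64(0.0002), np.float64(0.0003), np.float64(0.0001)]
[0.4811 0.0595 0.0569] [np.float64(0.0001), np.float64(0.0001)]
bar near top
[0.4598 0.0185 0.0986] [np.float64(0.0003), np.float64(0.0006), np.float64(0.0003)]
bar near bottom
[0.4684 0.0184 0.0551] [np.float64(0.0002), np.float64(0.0002)]
tool [ 0.017   0.0002 -0.03  ]
tool [ 0.0117  0.0001 -0.02  ]
tool [ 0.0064  0.0001 -0.01  ]
tool [0.001  0.0001 0.    ]
tool [-0.0032  0.      0.008 ]
tool [-0.007 -0.     0.015]
```

The pads closed above the bar, which shows in the gap between them, so the shut tips sit higher than I assumed. I'll probe down gently with the jaws shut to find the bar's top.

Emit:
send_rows:
  steps:
    - [0,0,0.001,0,-1]
    - [0,0,0.002,0,-1]
    - [0,0,0.002,0,-1]

```text
time: 3.7
eef_pos: [0.4876, 0.0183, 0.0727]
tcp_rot: [0.0, 1.0, 0.0, -0.0]
contact_force: [-0.2, 0.1, -1.0]
opening: -0.003
finger_force: 0.0
```

Emit:
send_rows:
  steps:
    - [0,0,0.001,0,-1]
    - [0,0,0.002,0,-1]
    - [0,0,0.002,0,-1]

```text
time: 4.0
eef_pos: [0.488, 0.0182, 0.0711]
tcp_rot: [0.0, 1.0, -0.0, 0.0]
contact_force: [1.0, 0.1, 1.7]
opening: 0.0
finger_force: 0.6
```

Emit:
send_rows:
  steps:
    - [0,0,0.001,0,-1]
    - [0,0,0.001,0,-1]

```text
time: 4.2
eef_pos: [0.4881, 0.0182, 0.0711]
tcp_rot: [0.0, 1.0, -0.0, -0.0]
contact_force: [-2.0, 0.8, 6.8]
opening: 0.002
finger_force: 3.0
```

Emit:
send_rows:
  steps:
    - [0,0,0,0,-1]
    - [0,0,0,0,-1]

```text
time: 4.4
eef_pos: [0.4881, 0.0182, 0.0711]
tcp_rot: [0.0, 1.0, -0.0, -0.0]
contact_force: [-2.1, 0.6, 5.5]
opening: 0.001
finger_force: 3.0
```

Contact came at TCP z = 0.0711, so the shut tips are about 17 mm behind the TCP. I'll raise, open, go down to straddle the bar and close again.

Emit:
send_rows:
  steps:
    - [0,0,-0.01,0,-1]
    - [-0.002,0,-0.012,0,0.5]
    - [-0.002,0,-0.012,0,1]
    - [-0.002,0,-0.012,0,1]
    - [-0.002,0,-0.012,0,1]
    - [-0.002,0,0,0,1]
    - [-0.002,0,0.012,0,1]
    - [-0.002,0,0.019,0,1]
    - [-0.002,0,0.019,0,1]

```text
time: 5.3
eef_pos: [0.4881, 0.0185, 0.0488]
tcp_rot: [0.0, 1.0, 0.0, -0.002]
contact_force: [-0.4, 0.1, -1.2]
opening: 1.001
finger_force: 0.0
```

Emit:
send_rows:
  steps:
    - [0,0,0,0,0]
    - [0,0,0,0,-0.3]
    - [0,0,0,0,-0.5]
    - [0,0,0,0,-0.7]
    - [0,0,0,0,-1]
    - [0,0,0,0,-1]
  squeeze: 40

```text
time: 5.9
eef_pos: [0.4901, 0.0181, 0.0515]
tcp_rot: [-0.0, 1.0, -0.0, 0.0]
contact_force: [-1.0, -0.6, 1.7]
opening: 0.151
finger_force: 44.2
```

Emit:
send_rows:
  steps:
    - [0,0,0.001,0,-1]
    - [0,0,0.0015,0,-1]
    - [0,0,0.0015,0,-1]
    - [0,0,0.0015,0,-1]

```text
time: 6.3
eef_pos: [0.4901, 0.0181, 0.0514]
tcp_rot: [-0.0, 1.0, -0.0, -0.0]
contact_force: [-4.7, -0.4, 10.7]
opening: 0.15
finger_force: 45.5
```

Run:
```python
from h import *
s=ctrl.get_state();print(s['contact_force'],s['eef_pos'],s['qpos'],s['finger_force'])
```

```text
[-4.68697717 -0.42048734 10.72646828] [0.49013322 0.01805102 0.05137547] [-1.70146784e-01  8.66228750e-02  2.13822959e+00 -5.54083373e-04
  9.17276690e-01 -1.74074564e+00] 45.503525733947754
```

Emit:
send_rows:
  steps:
    - [0.0005,0,0.0005,0,-1]
    - [0.0005,0,0.001,0,-1]
    - [0.0005,0,0.001,0,-1]

```text
time: 6.6
eef_pos: [0.4902, 0.018, 0.0513]
tcp_rot: [-0.0, 1.0, -0.0, 0.0]
contact_force: [-6.1, -0.3, 15.0]
opening: 0.151
finger_force: 46.1
```

Emit:
send_rows:
  steps:
    - [0.001,0,0.0005,0,-1]
    - [0.0015,0,0.0005,0,-1]
    - [0.0015,0,0.0005,0,-1]

```text
time: 6.9
eef_pos: [0.4902, 0.018, 0.0513]
tcp_rot: [0.0, 1.0, -0.0, 0.002]
contact_force: [-2.1, 1.0, 13.9]
opening: 0.148
finger_force: 45.8
```

Emit:
send_rows:
  steps:
    - [0.0005,0,0.0007,0,-1]
    - [0.0005,0,0.0007,0,-1]
    - [0.0005,0,0.0007,3,-1]
    - [0.0005,0,0.0007,6,-1]
    - [0.0005,0,0.0007,8,-1]

```text
time: 7.4
eef_pos: [0.4902, 0.0184, 0.0513]
tcp_rot: [0.07, 0.998, 0.0, 0.003]
contact_force: [-3.9, 3.1, 16.1]
opening: 0.153
finger_force: 46.4
```

Run:
```python
from h import *
im,s=snap('wrist','w5.png');print(s['contact_force'],s['wrist_torque'],s['eef_pos']);plan(s['eef_pos'],s)
cv2.imwrite('pics/v5.png',cv2.resize(im[180:330,180:380,::-1],(800,600),interpolation=cv2.INTER_CUBIC))
```

```text
[-3.92446674  3.12094281 16.08855543] [0.52417911 0.6519169  0.20373913] [0.49020951 0.01841149 0.05130735]
shift [0. 0. 0.] pos [0.4902 0.0184 0.0513] toolx deg 171.94 q6 -1.601 F [-3.92  3.12 16.09]
```

View pics/v5.png

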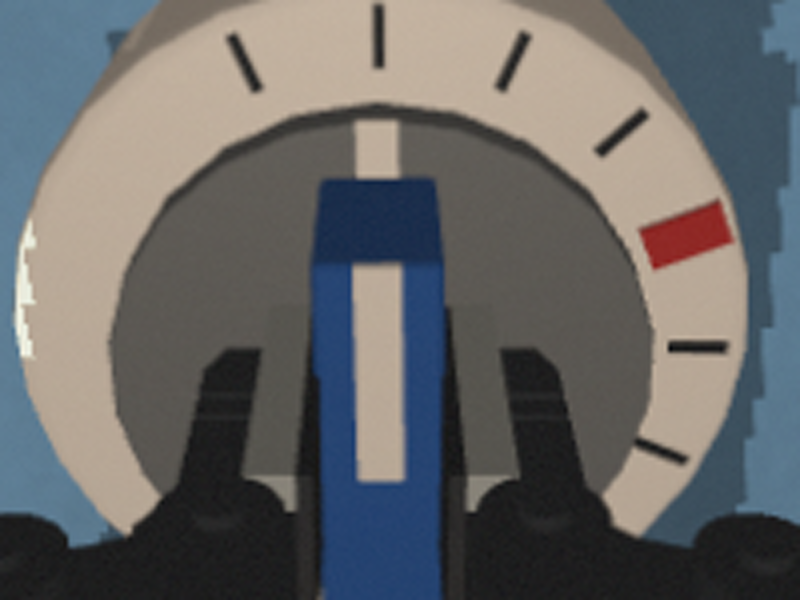

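Run:
```python
from h import *
s=ctrl.get_state()
print(at('wrist',(351.5,238.7),.0569,s))
```

```text
[0.48141171 0.05978267 0.0569    ]
```

Emit:
send_rows:
  steps:
    - [0.0008,0.0008,0.0003,0,-1]
    - [0.0008,0.0008,0.0003,4,-1]
    - [0.0008,0.0008,0.0003,8,-1]
    - [0.0008,0.0008,0.0003,12,-1]
    - [0.0008,0.0008,0.0003,16,-1]
    - [0.0008,0.0008,0.0003,20,-1]

```text
time: 8.05
eef_pos: [0.4905, 0.0195, 0.0513]
tcp_rot: [0.243, 0.97, 0.001, 0.004]
contact_force: [-0.8, 4.6, 15.9]
opening: 0.152
finger_force: 46.2
```

Emit:
send_rows:
  steps:
    - [0,0.0006,0,0,-1]
    - [0,0.001,0,4,-1]
    - [0,0.0012,0,8,-1]
    - [0,0.0014,0,12,-1]
    - [-0.0002,0.0017,0,16,-1]
    - [-0.0003,0.002,0,20,-1]
    - [-0.0004,0.0022,0,24,-1]

```text
time: 8.75
eef_pos: [0.4915, 0.0207, 0.0513]
tcp_rot: [0.439, 0.898, 0.001, 0.003]
contact_force: [-3.5, 1.0, 17.2]
opening: 0.155
finger_force: 46.4
```

Emit:
send_rows:
  steps:
    - [0.0006,0,0,4,-1]
    - [0.0006,0,0,8,-1]
    - [0.0006,0,0,12,-1]
    - [0.0006,0,0,16,-1]
    - [0.0006,0,0,20,-1]
    - [0.0006,0,0,20,-1]

```text
time: 9.35
eef_pos: [0.4925, 0.0212, 0.0513]
tcp_rot: [0.588, 0.809, 0.003, 0.004]
contact_force: [1.4, 1.6, 13.1]
opening: 0.152
finger_force: 45.7
```

Run:
```python
from h import *
im,s=snap('wrist','w6.png');plan(s['eef_pos'],s)
cv2.imwrite('pics/v6.png',cv2.resize(im[180:330,180:380,::-1],(800,600),interpolation=cv2.INTER_CUBIC))
```

```text
shift [0. 0. 0.] pos [0.4925 0.0212 0.0513] toolx deg 107.93 q6 -0.478 F [ 1.39  1.62 13.12]
```

View pics/v6.png

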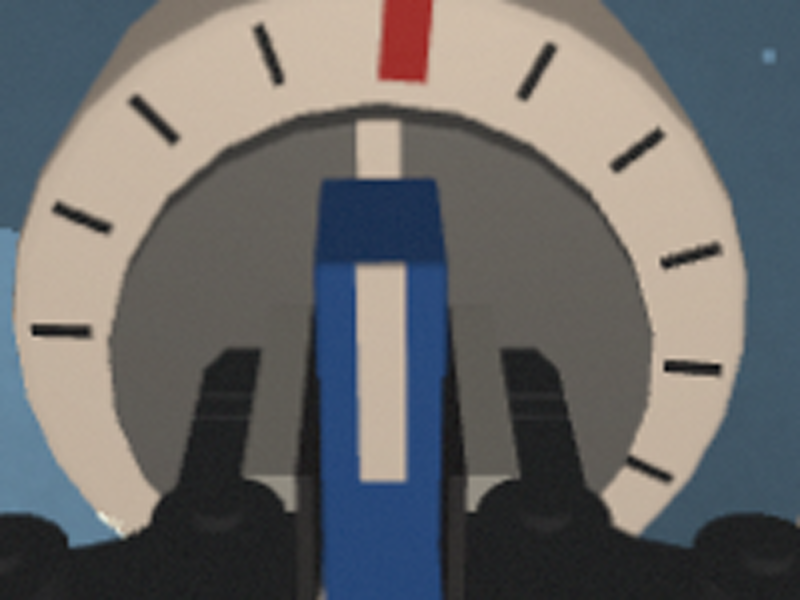

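Emit:
send_rows:
  steps:
    - [0,0,0.0006,0,-1]
    - [0,0,0.0006,3,-1]
    - [0,0,0.0006,5.5,-1]
    - [0,0,0.0006,5.5,-1]
    - [0,0,0.0006,5.5,-1]

```text
time: 9.9
eef_pos: [0.4928, 0.0213, 0.0513]
tcp_rot: [0.626, 0.78, 0.003, 0.004]
contact_force: [1.3, 1.6, 15.3]
opening: 0.154
finger_force: 46.1
```

Run:
```python
from h import *
im,s=snap('wrist','w7.png');plan(s['eef_pos'],s);print(s['wrist_torque'])
h=cv2.cvtColor(im,cv2.COLOR_RGB2HSV).astype(int);Y,X=np.mgrid[:420,:560]
m=((h[...,0]<8)|(h[...,0]>172))&(h[...,1]>130)&(h[...,2]>80)&(abs(X-275)<30)&(Y<260)&(Y>140)
print(X[m].mean(),Y[m].mean(),m.sum(),at('wrist',(X[m].mean(),Y[m].mean()),.0569,s))
```

```text
shift [0. 0. 0.] pos [0.4928 0.0213 0.0513] toolx deg 102.49 q6 -0.383 F [ 1.25  1.64 15.28]
[ 0.46369209 -0.01716102  0.16913515]
272.81481481481484 188.64197530864197 243 [0.48221364 0.06079862 0.0569    ]
```

The pointer meets the mark within about 1°, and the timer hasn't moved. Next I'll unload, open and rise.

Emit:
send_rows:
  steps:
    - [0,0,-0.001,0,-1]
    - [0,0,-0.0018,0,-1]
    - [0,0,-0.0022,0,-1]
    - [0,0,-0.0022,0,-0.6]
    - [0,0,-0.0022,0,-0.2]
    - [0,0,-0.0022,0,0.3]
    - [0,0,-0.0022,0,0.6]
    - [0,0,-0.03,0,0.6]
    - [0,0,-0.07,0,0.6]
    - [0,0,-0.1,0,0.6]
    - [0,0,-0.1,0,0.6]

```text
time: 11.05
eef_pos: [0.4905, 0.0209, 0.1511]
tcp_rot: [0.626, 0.78, 0.002, 0.004]
contact_force: [0.8, 0.9, -0.4]
opening: 0.8
finger_force: 0.0
```

Run:
```python
from h import *
im,s=snap('wrist','w8.png')
cv2.imwrite('pics/v8.png',im[:,:,::-1]);plan([.5637,-.382,.15],s)
```

```text
shift [-0.4092 -0.0156  0.0023] pos [0.4905 0.0209 0.1511] toolx deg 102.49 q6 -0.382 F [ 0.77  0.94 -0.41]
```

View pics/v8.png

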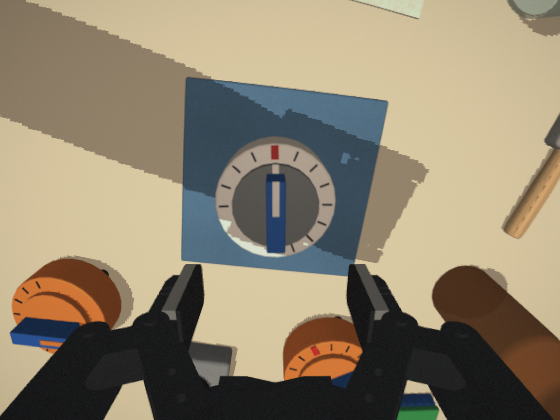

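The third full wrist view shows the pointer on the red mark at (275,152), with the timer in place. Moving to the green button with the jaws shut.

Emit:
send_rows:
  steps:
    - [-0.41,-0.0155,-0.02,0,-1]
    - [-0.41,-0.0155,-0.02,0,-1]
    - [-0.41,-0.0155,-0.02,0,-1]
    - [-0.41,-0.0155,-0.02,0,-1]
    - [-0.41,-0.0155,-0.02,0,-1]
    - [-0.41,-0.0155,-0.02,0,-1]
    - [-0.41,-0.0155,-0.02,0,-1]
    - [-0.41,-0.0155,-0.02,0,-1]
    - [-0.41,-0.0155,-0.02,0,-1]
    - [-0.41,-0.0155,-0.02,0,-1]
    - [-0.41,-0.0155,-0.02,0,-1]
    - [-0.41,-0.0155,-0.02,0,-1]

```text
time: 12.3
eef_pos: [0.5608, -0.38, 0.1654]
tcp_rot: [0.625, 0.78, 0.0, -0.001]
contact_force: [0.3, -0.4, 0.5]
opening: 0.0
finger_force: 0.0
```

Run:
```python
from h import *
im,s=snap('wrist','w9.png');plan([.5637,-.382,.15],s)
h=cv2.cvtColor(im,cv2.COLOR_RGB2HSV).astype(int)
m=((h[...,0]>45)&(h[...,0]<80)&(h[...,1]>120)&(h[...,2]>40)).astype(np.uint8)
n,l,st,c=cv2.connectedComponentsWithStats(m)
for i in range(1,n):
    if st[i,4]>80:print(st[i],c[i].round(1),at('wrist',c[i],.04,s).round(4))
```

```text
shift [-0.0026  0.0024  0.0154] pos [ 0.5608 -0.38    0.1654] toolx deg 102.58 q6 -0.965 F [ 0.29 -0.4   0.51]
[ 436   47   96  127 9228] [482.3 109.9] [ 0.7166 -0.2702  0.04  ]
[263 175  35  37 999] [279.7 192.8] [ 0.5643 -0.3805  0.04  ]
```

Emit:
send_rows:
  steps:
    - [-0.0012,0.003,0.04,0,-1]
    - [-0.0012,0.003,0.08,0,-1]
    - [-0.0012,0.003,0.11,0,-1]
    - [-0.0012,0.003,0.12,0,-1]
    - [-0.0012,0.003,0.12,0,-1]

```text
time: 12.85
eef_pos: [0.5635, -0.3809, 0.0447]
tcp_rot: [0.626, 0.78, 0.0, -0.002]
contact_force: [-1.3, 0.6, -0.1]
opening: -0.006
finger_force: 0.0
```

Emit:
send_rows:
  steps:
    - [0,0,0.002,0,-1]
    - [0,0,0.004,0,-1]
    - [0,0,0.006,0,-1]
    - [0,0,0.008,0,-1]
    - [0,0,0.01,0,-1]
    - [0,0,0.01,0,-1]

```text
time: 13.45
eef_pos: [0.5641, -0.3827, 0.0361]
tcp_rot: [0.626, 0.78, 0.0, -0.0]
contact_force: [0.1, -0.2, -0.6]
opening: 0.0
finger_force: 0.0
```

Emit:
send_rows:
  steps:
    - [0,0,0.002,0,-1]
    - [0,0,0.004,0,-1]
    - [0,0,0.006,0,-1]
    - [0,0,0.008,0,-1]
    - [0,0,0.01,0,-1]
    - [0,0,0.01,0,-1]

```text
time: 14.05
eef_pos: [0.5645, -0.383, 0.0296]
tcp_rot: [0.626, 0.78, -0.0, -0.001]
contact_force: [-5.7, 4.6, 15.1]
opening: -0.002
finger_force: 7.3
```

Emit:
send_rows:
  steps:
    - [0,0,0.001,0,-1]
    - [0,0,0.002,0,-1]
    - [0,0,0.003,0,-1]
    - [0,0,0.003,0,-1]

```text
time: 14.45
eef_pos: [0.5646, -0.383, 0.0294]
tcp_rot: [0.626, 0.78, -0.0, -0.001]
contact_force: [-10.7, 7.4, 23.6]
opening: 0.001
finger_force: 12.3
```

Emit:
send_rows:
  steps:
    - [0,0,-0.005,0,-1]
    - [0,0,-0.0065,0,-1]
    - [0,0,-0.0065,0,-1]

```text
time: 14.75
eef_pos: [0.5648, -0.3833, 0.0308]
tcp_rot: [0.626, 0.78, -0.0, 0.001]
contact_force: [-0.5, 0.5, 4.2]
opening: 0.002
finger_force: 2.1
```

Emit:
send_rows:
  steps:
    - [0,0,-0.003,0,-1]
    - [0,0,-0.003,0,-1]
    - [0,0,-0.003,0,-1]

```text
time: 15.05
eef_pos: [0.5648, -0.3833, 0.0329]
tcp_rot: [0.626, 0.78, -0.0, 0.001]
contact_force: [1.7, -0.5, 3.7]
opening: -0.001
finger_force: 1.5
```

The spring-like force on release (4.2 N, then 3.7 N over 2 mm) confirms the button had bottomed. Retracting fully.

Emit:
send_rows:
  steps:
    - [0,0,-0.02,0,-1]
    - [0,0,-0.06,0,-1]
    - [0,0,-0.11,0,-1]
    - [0,0,-0.13,0,-1]
    - [0,0,-0.13,0,-1]
    - [0,0,-0.13,0,-1]

```text
time: 15.65
eef_pos: [0.5637, -0.3822, 0.1613]
tcp_rot: [0.626, 0.78, 0.0, -0.001]
contact_force: [0.1, 0.2, -1.0]
opening: -0.001
finger_force: 0.0
```

Run:
```python
from h import *
im,s=snap('wrist','w10.png');plan(s['eef_pos'],s)
h=cv2.cvtColor(im,cv2.COLOR_RGB2HSV).astype(int)
m=((h[...,0]>45)&(h[...,0]<80)&(h[...,1]>120)&(h[...,2]>40)).astype(np.uint8)
n,l,st,c=cv2.connectedComponentsWithStats(m)
for i in range(1,n):
    if st[i,4]>80:print(st[i],c[i].round(1),at('wrist',c[i],.04,s).round(4))
a,_=snap('top','top2.png');b=cv2.imread('pics/top.png')[:,:,::-1]
for q,g in(('before',b),('after',a)):
    r=g[195:240,235:280].astype(int);m=(r[...,0]>130)&(r[...,1]<100)&(r[...,2]<110);y,x=np.nonzero(m);print(q,x.mean()+235,y.mean()+195,m.sum())
```

```text
shift [0. 0. 0.] pos [ 0.5637 -0.3822  0.1613] toolx deg 102.49 q6 -0.963 F [ 0.11  0.21 -0.95]
[ 436   42   97  129 9483] [482.5 106.1] [ 0.7161 -0.2701  0.04  ]
[ 259  172   36   37 1036] [276.9 190.7] [ 0.564  -0.3802  0.04  ]
before 239.16666666666666 221.33333333333334 6
after 239.2 221.2 5
```

The button is back up, the red mark hasn't moved, and the arm is clear. Handing in.

```bash
python3 -c "
from plant import ctrl
print(ctrl.sign_off())"
```

```text
the job is handed in; nothing more can be done
None
```

I turned the white timer's dial to the red mark (within about 1° by the wrist camera), pressed the green button fully down and released it, and handed the job in after about 16 s; sign-off gave no verdict.

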